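Lock the jig rings on their stepped taper

ROBOT

A 6-joint arm with a two-finger parallel gripper is mounted at the origin on the work surface. World frame = base frame: x ahead of the robot, y to its left, z up, the work surface at z = 0. Lengths are in m, angles in rad, forces in N, time in s.
With the tool pointing down it reaches from about 0.275 to 0.85 m from the base axis. Payload 19 kg.
Tool frame: the origin (TCP) lies at the very end of the fingers, on their centre line; the grasp point (between the pads) lies 19 mm behind it; z points along the fingers, y is the line along which they close (so a half turn about z gives the same grasp; the last joint's range is limited). The gripper opens to 85 mm and grips with 20 to 120 N. Pads are 22 mm wide; open, the fingers measure 114 mm over their backs; the gripper's body (76 mm by 85 mm) begins 54 mm behind the grasp point. The pads swing forward as they close: fully open they stand 13 mm farther back than shut.
Start: joints at [-1.249, 0.15, 1.437, -0, 1.554, -0.134], TCP at [0.253, -0.516, 0.231] pointing down, gripper open.
Joint ranges: [-2.8, 2.8], [-0.68, 2.1], [0.12, 2.68], [-1.39, 4.53], [0.16, 2.79], [-2.81, 2.81]. Speed limits (rad/s): [1.89, 1.89, 2.22, 3.01, 3.01, 3.01].

INTERFACE

Orientations are given as a rotation vector (axis times angle).
In Python, from rig import observe, optics, env gives the robot as it stands. The module is installed in compiled form; this text tells all that it offers.
- The arm moves only by the tool carry_out, never from a script. Its argument "commands" is a list of rows, each a list of 4 numbers: the shift along the world's x, y, z in cm, then the turn about the world's z in rad. A call has exactly 5 rows; each row is the pose to reach, as a shift and turn from the pose commanded when the call began; what a row does not reach only later rows make up. A row lasts 1/8 s, in which the tool goes at most 62.5 mm and 10.7 degrees, less where a joint would pass 70% of its speed; a pose out of reach is approached as far as the arm can. A call with a gripper value outside its range is refused whole. "gripper" is the finger opening in cm, from 0 to 8.54, set as the call begins (left out, the last holds). The fingers move at their own pace and stop on an object; the grip force is fixed at half the most. Time passes only in rows, so rows that repeat a pose let the fingers close, or fill a call up. It gives the time, the measured TCP pose, the force, the opening and the grip force at its end, in the units of the state.
- observe(): the state, without advancing time (a new reading comes with each control period).
- optics.get_image(name): name is "scene" or "top" or "wrist"; returns (picture, depth): 480x640x3 uint8, blue, green, red; 480x640 float32, m along the optical axis (not along the pixel's ray), 0 where there is no reading.
- optics.camera_params(name): a dict with "K" (3x3 intrinsics, pixels), "rvec" (rotation vector, rad) and "tvec" (3), from world to camera coordinates, as OpenCV has them. Camera axes: x right, y down, z forward; pixel columns grow to the right and rows downward; lengths in m; the calibration is good to about 2 mm. A picture is of the moment at which its call begins: read the wrist's pose just before it. camera_params takes no time and is no camera call; for the wrist camera it gives the pose at the moment of the call.
- env.job_done(): hands the job in; it is judged then, once.
Trained networks look in the newest picture that a camera, given by its name, has taken for a name from the list of things; names that differ only in an ending like _2 or _b are one class to them, and where a whole thing is asked for, a point or a joint stands for the part that bears it (a point fixed in the world has none). Each returns a list of dicts, best first, with "confidence" (0 to 1); they miss things now and then, are a little off and sometimes report something else, mostly with a low value. They report only what shows in the picture. A call takes as long as a camera call. They do not tell look-alikes from the thing itself.
- optics.trace(camera, name): "region" (480x640 bool, what is visible of it) and "position" ([column, row] in pixels, amid what is visible of it).
The state is a dict: "t": time; "joint_positions": joint angles; "joint_vel": joint speeds; "tau": joint torques, N m; "tool_pos": TCP position; "tcp_rot": TCP orientation; "contact_force": force on the tool from outside, world axes, zero at the start; "moment": the same for the moment, N m; "grip_width": opening from 0.0 (shut) to 1.0 (fully open); "grasp_force": force on a finger pad.
Only numpy, scipy, OpenCV 4.12 (cv2) and the standard library are available. Lean on these libraries where they do the work, as an engineer would, in place of code of your own. Each camera call takes 0.05 s, during which the arm holds its last target. There are 200 camera calls.

TASK

Put away the drilling-jig rings that lie on the bench (three or four of them): slide each one down the stepped taper, widest bore first, until it stops flat on its own step. Then set the screw cap on the neck with its pins resting on top of the thread crest (not straight into the slots), turn it backwards (anticlockwise from above) until it drops into the slots, and screw it down clockwise until it is fully home. Do not disturb the binding parts and tools lying round about.

Things in the scene. Friction and masses are not known exactly. Their poses are not given: they have to be found in the camera images.
- arbor: Stepped steel taper, upright, fixed to the bench, 116 mm tall. Origin: centre of underside, z up. Base disc 100 mm across, 14 mm thick, with a small index lug on its +x side. Four cylindrical steps, from the bottom 56.2, 48.8, 41.4, 34 mm across, 16 mm apart, joined by 3 mm high cones; a dark line on each shows just above a ring fully home. From 90 mm up: threaded neck, 32 mm across.
- crest (a point): On the arbor's axis, 112 mm up: level of the flat top of the three-start pin thread, which repeats every 120 degrees. Angles: of a cap pin about the axis, anticlockwise seen from above, 0 on the arbor's +x. The crest carries pins at 0 to 55 degrees. A rib 4 mm above the crest at 104 (= -16) degrees bars the pins: clockwise on the crest they jam at 0.
- slot (a point): Middle of one open slot of the thread, at crest level, 14.5 mm off the axis at 76.5 degrees (two more 120 degrees apart). Pins pass down between 65 and 88 degrees. Turned anticlockwise on the crest, pins come off its end, drop 10.5 mm into the slots and meet the rib at 88. Turned clockwise from there, the thread leads them down 6 mm more, from 55 to 0 degrees.
- home (a point): Where the centre of one pin lies when the cap is screwed home: on the arbor's +x side (0 degrees), 14.5 mm off the axis, 98 mm up; the thread stops the pins there. The others are 120 degrees on; any pin may be at any of the three.
- cap: Round aluminium screw cap, knurled, 46 mm across, 30 mm tall plus a three-armed dark steel star 4 mm high on top, one arm over each inner pin (one on its +x); 60 to 130 g. Origin: centre of its open rim (underside), z up. Bore 36 mm, 26 mm deep. Rim height above the arbor's origin: 109.5 mm with pins on the crest, 99 mm dropped into the slots, 93 mm screwed home. Starts upright on the bench.
- cap_pin (a point): Centre of one of the cap's three inner pins: 5 mm thick, on its own +x axis, 14.5 mm off the cap's axis and 5 mm above the rim; the others are 120 degrees either side.
- ring_a: Loose brass jig ring, outside diameter 68 mm, bore 59.2 mm, 12 mm high, about 60 g; belongs on the lowest step of the arbor (underside 26 mm above the arbor's origin). Origin: centre of its underside, z along its axis. Lies flat on the bench at the start; may be absent.
- ring_b: Loose brass jig ring, outside diameter 62 mm, bore 51.8 mm, 12 mm high, about 60 g; belongs on the second step of the arbor (underside 42 mm above the arbor's origin). Origin: centre of its underside, z along its axis. Lies flat on the bench at the start; may be absent.
- ring_c: Loose brass jig ring, outside diameter 55 mm, bore 44.4 mm, 12 mm high, about 60 g; belongs on the third step of the arbor (underside 58 mm above the arbor's origin). Origin: centre of its underside, z along its axis. Lies flat on the bench at the start; may be absent.
- ring_d: Loose brass jig ring, outside diameter 48 mm, bore 37 mm, 12 mm high, about 60 g; belongs on the top step of the arbor (underside 74 mm above the arbor's origin). Origin: centre of its underside, z along its axis. Lies flat on the bench at the start; may be absent.
- seat_a (a point): On the arbor's axis, where the underside centre of ring_a lies when it has stopped on its own step (26 mm above the arbor's origin).
- seat_b (a point): On the arbor's axis, where the underside centre of ring_b lies when it has stopped on its own step (42 mm above the arbor's origin).
- seat_c (a point): On the arbor's axis, where the underside centre of ring_c lies when it has stopped on its own step (58 mm above the arbor's origin).
- seat_d (a point): On the arbor's axis, where the underside centre of ring_d lies when it has stopped on its own step (74 mm above the arbor's origin).
- toe_unit: Bystander: red enamelled toe unit, 75 x 55 x 40 mm, loose on the bench; origin under its centre.
- heel_unit: Bystander: white plastic heel unit, 85 x 50 x 49 mm, loose; origin under its centre.
- screwdriver: Bystander: brass ratchet screwdriver, 240 mm long, lying loose along its x axis.
- gauge_block: Bystander: stepped tin gauge block, 50 x 30 x 32 mm, loose; origin under its centre.
Mind the look-alikes: they are no part of the job. Leave any green or yellow look-alike of the cap alone.

How it is judged:
By the outcome, as a careful person would: the job done as asked, in the order asked, and still so for the second after the job is handed in, with the robot touching nothing.
Of ring_a, ring_b, ring_c, ring_d only 3 to 4 are there at a start; the rules pass over those that are not, and their reading is None.
At some moment in a run one of ring_a, ring_b, ring_c, ring_d, cap may be knocked a few centimetres aside while the robot is not near it.
It also fails if it takes over 208 s, if anything falls off the work surface, if the arm or the gripper's body presses on something with over 40 N, if the wrist force passes 120 N, or if a joint passes its speed limit or range.

## Working session

There is one attempt and no reset: what is moved stays moved. The work goes in short steps, Python scripts to look and compute and a tool call to move; the robot and the scene stay as the last step left them, time stands still between calls to the robot, and variables do not carry over. Pictures are saved under pics/ and viewed, at most 14 in all, crops included, and the job is handed in when it is done.

Besides the shell and the picture viewer there is one more tool, called as name([rows], argument=value, ...), one row to a line, values as JSON. carry_out: Moves the arm, as the interface text tells. Its arguments: {"type":"object","properties":{"commands":{"type":"array","items":{"type":"array","items":{"type":"number"}}},"gripper":{"type":"number"}},"required":["commands"]}

```bash
mkdir -p pics
cat > h.py <<'E'
import numpy as np, cv2
from rig import observe, optics, env
def cam(n):
    p=optics.camera_params(n); R=cv2.Rodrigues(np.array(p["rvec"],float))[0]
    return np.array(p["K"]),R,np.array(p["tvec"],float).ravel()
def cloud(n,d,c=None):
    K,R,t=c or cam(n); v,u=np.mgrid[:480,:640]
    P=np.stack([(u-K[0,2])/K[0,0]*d,(v-K[1,2])/K[1,1]*d,d],-1)
    W=(P-t)@R; W[d<=0]=np.nan; return W
def circ(xy):
    A=np.c_[2*xy,np.ones(len(xy))]; s=np.linalg.lstsq(A,(xy**2).sum(1),rcond=None)[0]
    return s[:2],np.sqrt(s[2]+s[:2]@s[:2])
E
python3 - <<'E'
from h import *
for n in("top","scene"):
    im,d=optics.get_image(n); cv2.imwrite(f"pics/{n}0.png",im); np.savez(f"{n}0.npz",im=im,d=d)
    K,R,t=cam(n); print(n,K[0,0],-R.T@t)
s=observe();print(s["t"],s["tool_pos"],s["tcp_rot"],s["contact_force"],s["grip_width"])
E
```

```text
top 471.0278329572535 [0.44457014 0.04535492 1.34838886]
scene 617.4080288765247 [ 1.48750157 -0.27554475  1.00577203]
0.1 [ 0.2530283  -0.51609509  0.23075901] [-3.05932278e+00 -7.09541923e-01  1.19947229e-04] [-0.09675937 -0.33802831  0.00874951] 1.0026254308607612
```

View pics/top0.png

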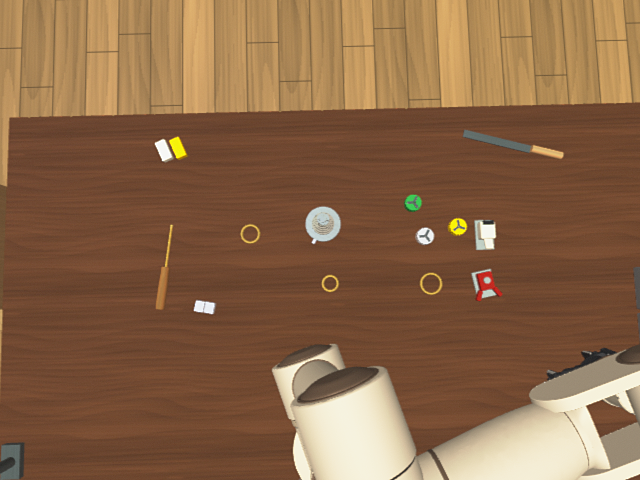

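View pics/scene0.png

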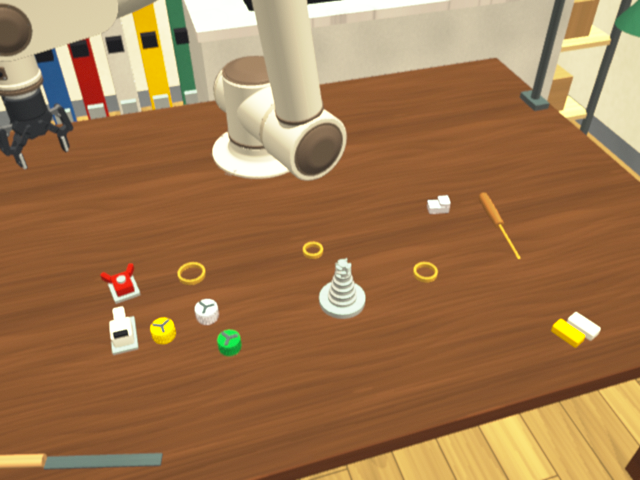

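The top view shows three brass rings at (250,234), (330,283) and (431,283). The arbor is at (323,224), with its lug at (314,241). There are three cap shapes: grey (425,236), green (413,203) and yellow (458,226). The grey one is aluminium, so it should be the real cap. The others are the coloured look-alikes.

Run:
```python
from h import *
f=np.load("top0.npz"); im,d=f["im"],f["d"]; W=cloud("top",d)
print("bench z",np.nanmedian(W[250:270,360:400,2]))
K,R,t=cam("top")
hsv=cv2.cvtColor(im,cv2.COLOR_BGR2HSV)
C=-R.T@t
def plane(u,v,z):
    r=R.T@np.linalg.inv(K)@np.array([u,v,1.]); return C+r*(z-C[2])/r[2]
for n,(u,v) in dict(r1=(250,234),r2=(330,283),r3=(431,283)).items():
    s=np.s_[v-16:v+17,u-16:u+17]; m=(hsv[s][...,1]>120)&(hsv[s][...,2]>140)
    ys,xs=np.nonzero(m); P=np.array([plane(x+u-16,y+v-16,.012) for x,y in zip(xs,ys)])[:,:2]
    c,r=circ(P); w=W[s][m]; print(n,c.round(4),"midR",r.round(4),len(P),"z",np.nanpercentile(w[:,2],[50,90]).round(3), "ext",(np.ptp(P,axis=0)).round(4))
for n,(u,v) in dict(cap=(425,236),green=(413,203),yellow=(458,226),arb=(323,224)).items():
    s=np.s_[v-22:v+23,u-22:u+23]; w=W[s].reshape(-1,3); w=w[w[:,2]>.006]
    q=w[np.hypot(*(w[:,:2]-plane(u,v,.03)[:2]).T)<.07]
    lo,hi=q.min(0),q.max(0); print(n,((lo+hi)/2).round(4),(hi-lo).round(3),q[:,2].max())
print([plane(u,v,.01) .round(3) for u,v in((314,241),(486,283),(485,235))])
big=lambda u,v,a:cv2.resize(im[v-a:v+a,u-a:u+a],(390,390),interpolation=cv2.INTER_CUBIC)
cv2.imwrite("pics/crop1.png",np.hstack([big(323,224,26),big(432,222,38)]))
```

```text
bench z -0.0003621240942587498
r1 [0.6031 0.247 ] midR 0.0248 145 z [0.009 0.015] ext [0.0547 0.0543]
r2 [0.456  0.0232] midR 0.0212 118 z [0.011 0.015] ext [0.0455 0.0483]
r3 [ 0.4472 -0.2626] midR 0.0284 158 z [0.01  0.014] ext [0.0597 0.0625]
cap [ 0.5861 -0.2578  0.0227] [0.098 0.104 0.033] 0.03946968990137332
green [ 0.6861 -0.2197  0.0237] [0.102 0.117 0.035] 0.04146830053704366
yellow [ 0.6091 -0.3505  0.0243] [0.121 0.12  0.036] 0.04242080693673604
arb [0.6213 0.0397 0.0631] [0.106 0.123 0.114] 0.12026082459159441
[array([0.577, 0.065, 0.01 ]), array([ 0.443, -0.42 ,  0.01 ]), array([ 0.58 , -0.426,  0.01 ])]
```

View pics/crop1.png

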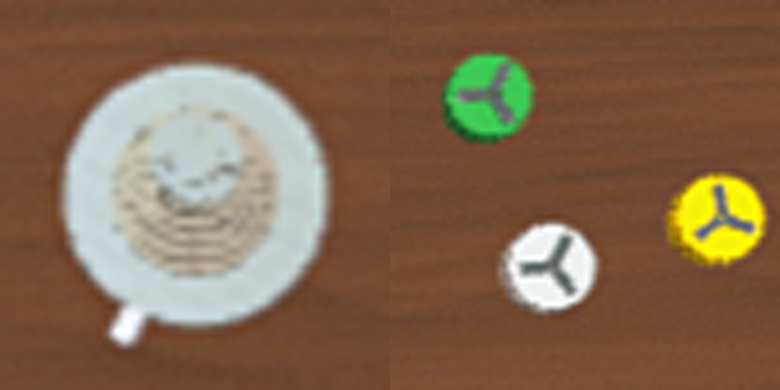

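Crop: left is the arbor with its lug at lower left. On the right, the aluminium cap is the grey-white one at (425,236), and the green and yellow ones are the look-alikes. The ring mid-radii of 28.4, 24.8 and 21.2 mm match b, c and d, so ring_a is absent. I'll move over ring_b first.

carry_out([
  [4,5,0,0],
  [8,10,0,0],
  [12,15,0,0],
  [16,20,0,0],
  [18,23.5,0,0],
], gripper=8.5)

```text
t: 0.72
tool_pos: [0.4342, -0.2791, 0.231]
tcp_rot: [-3.06, -0.711, 0.0]
contact_force: [1.2, -0.3, 0.3]
grip_width: 0.99
grasp_force: 0.0
```

Run:
```python
from h import *
s=observe();print(s["t"],s["tool_pos"],s["tcp_rot"],s["joint_positions"])
c=cam("wrist"); im,d=optics.get_image("wrist"); cv2.imwrite("pics/w1.png",im); np.savez("w1.npz",im=im,d=d)
K,R,t=c; print(K[0,0],-R.T@t,R)
```

```text
0.725 [ 0.43420471 -0.27913122  0.23103822] [-3.05950533e+00 -7.11281586e-01  1.02542839e-04] [-7.20823493e-01  2.77468664e-02  1.57109274e+00  2.35253148e-04
  1.54319351e+00  3.93116445e-01]
425.4288444483672 [ 0.50817404 -0.24279849  0.37364866] [[ 4.40662214e-01 -8.97672970e-01  2.26304805e-04]
 [-8.50279146e-01 -4.17316015e-01  3.20737770e-01]
 [-2.87823186e-01 -1.41529438e-01 -9.47168006e-01]]
```

View pics/w1.png

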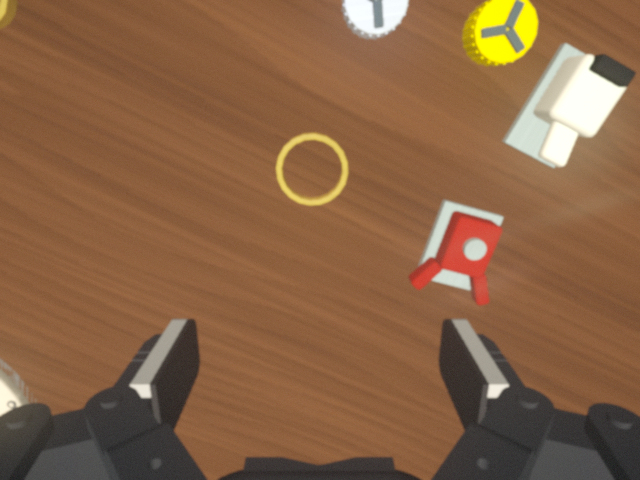

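The wrist view shows ring_b at (312,169) and the grey cap at (376,10), with nothing near the ring for the fingers to catch. Next I'll fit the ring accurately.

```bash
cat >> h.py <<'E'
def uv2w(pts,z,c):
    K,R,t=c; C=-R.T@t; r=(np.c_[np.asarray(pts,float),np.ones(len(pts))]@np.linalg.inv(K).T)@R
    return (C+r*((z-C[2])/r[:,2])[:,None])[:,:2]
def w2uv(p,c):
    K,R,t=c; q=K@(R@np.asarray(p,float)+t); return q[:2]/q[2]
def ring(im,guess,z,c,rmid,win=.05):
    """brass ring: outer contour & hole -> centre, outer and bore radius; top plane z"""
    h=cv2.cvtColor(im,cv2.COLOR_BGR2HSV); m=(h[...,1]>110)&(h[...,2]>150)&(abs(h[...,0].astype(int)-23)<9)
    ys,xs=np.nonzero(m); P=uv2w(np.c_[xs,ys],z,c)
    cc=np.array(guess[:2],float)
    for k in range(4):
        e=np.hypot(*(P-cc).T); q=P[abs(e-rmid)<(.02,.012,.008,.008)[k]]; cc,r=circ(q)
    e=np.hypot(*(q-cc).T); return cc,r,len(q),np.percentile(e,[3,97])
E
python3 - <<'E'
from h import *
c=cam("wrist"); im=np.load("w1.npz")["im"]
print(ring(im,(.447,-.263),.012,c,.02845))
g=w2uv((.447,-.263,.012),c);print(g)
h=cv2.cvtColor(im,cv2.COLOR_BGR2HSV);print(h[169,275:290].tolist(),h[100,312].tolist())
E
```

```text
(array([ 0.45132394, -0.26101838]), np.float64(0.028194097684105246), 1961, array([0.0238834 , 0.03190162]))
[311.50660122 175.0489024 ]
[[18, 145, 176], [23, 146, 210], [24, 145, 229], [24, 140, 235], [24, 140, 235], [24, 142, 228], [23, 150, 207], [20, 155, 174], [17, 152, 149], [15, 145, 141], [13, 145, 141], [13, 145, 141], [13, 144, 143], [12, 135, 147], [12, 137, 147]] [12, 137, 143]
```

carry_out([
  [1.7,1.8,-5,0],
  [1.7,1.8,-10,0],
  [1.7,1.8,-15,0],
  [1.7,1.8,-18,0],
  [1.7,1.8,-18,0],
])

```text
t: 1.4
tool_pos: [0.449, -0.2625, 0.0494]
tcp_rot: [-3.057, -0.709, 0.004]
contact_force: [-1.4, 0.0, 0.4]
grip_width: 0.992
grasp_force: 0.0
```

Run:
```python
from h import *
s=observe();print(s["tool_pos"],s["contact_force"])
c=cam("wrist"); im,d=optics.get_image("wrist"); cv2.imwrite("pics/w2.png",im)
print(ring(im,s["tool_pos"],.012,c,.02845), w2uv((*s["tool_pos"][:2],.012),c))
```

```text
[ 0.44896795 -0.26249927  0.04939682] [-1.42542085  0.02783643  0.38716707]
(array([ 0.45053366, -0.26395999]), np.float64(0.02778355908161172), 6375, array([0.02226611, 0.03212304])) [319.12277548 280.02647009]
```

View pics/w2.png

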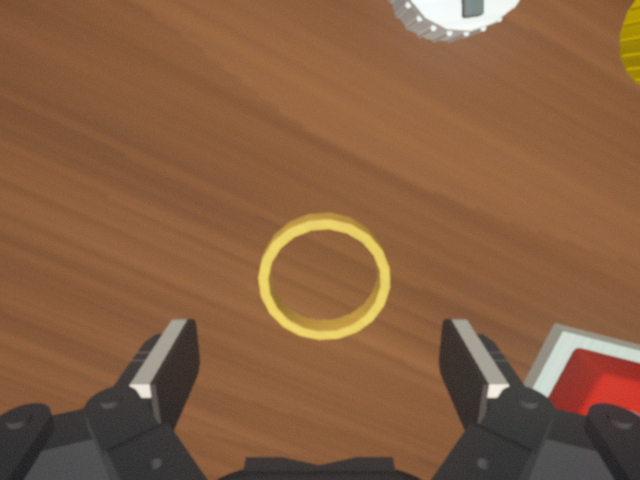

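The ring is centred near (325,275) and the tool axis projects to (319,280), so I need about 3 mm of correction. Then I'll descend and grip.

carry_out([
  [0.3,-0.15,-1,0],
  [0.3,-0.15,-2.5,0],
  [0.3,-0.15,-4,0],
  [0.3,-0.15,-4.9,0],
  [0.3,-0.15,-4.9,0],
])

```text
t: 2.08
tool_pos: [0.4527, -0.2645, 0.0014]
tcp_rot: [-3.059, -0.709, 0.002]
contact_force: [0.7, -0.2, -0.8]
grip_width: 0.992
grasp_force: 0.0
```

carry_out([
  [0,0,0,0],
  [0,0,0,0],
  [0,0,0,0],
  [0,0,0,0],
  [0,0,0,0],
], gripper=4)

```text
t: 2.7
tool_pos: [0.4534, -0.265, 0.0038]
tcp_rot: [3.059, 0.71, 0.001]
contact_force: [-6.0, 5.2, 19.5]
grip_width: 0.679
grasp_force: 59.6
```

carry_out([
  [0,0,1,0],
  [0,0,3,0],
  [0,0,6,0],
  [0,0,8,0],
  [0,0,8,0],
])

```text
t: 3.32
tool_pos: [0.4538, -0.2653, 0.084]
tcp_rot: [3.058, 0.709, 0.003]
contact_force: [0.6, -0.8, -0.2]
grip_width: 0.671
grasp_force: 64.0
```

Run:
```python
from h import *
s=observe();print(s["tool_pos"],s["contact_force"],s["grip_width"],s["grasp_force"])
c=cam("wrist"); im,d=optics.get_image("wrist"); cv2.imwrite("pics/w3.png",im);np.savez("w3.npz",im=im,d=d)
W=cloud("wrist",d,c)
h=cv2.cvtColor(im,cv2.COLOR_BGR2HSV); m=(h[...,1]>110)&(h[...,2]>170)&(abs(h[...,0].astype(int)-24)<5)
m[:250]=0; print(m.sum(),np.nanpercentile(W[m][:,2],[5,50,95]), w2uv(s["tool_pos"],c))
```

```text
[ 0.45377672 -0.26531843  0.0840079 ] [ 0.56173564 -0.79236382 -0.17916826] 0.6712336097629048 64.0046620555222
8116 [0.08259541 0.0911658  0.09244599] [318.82024229 321.34504336]
```

View pics/w3.png

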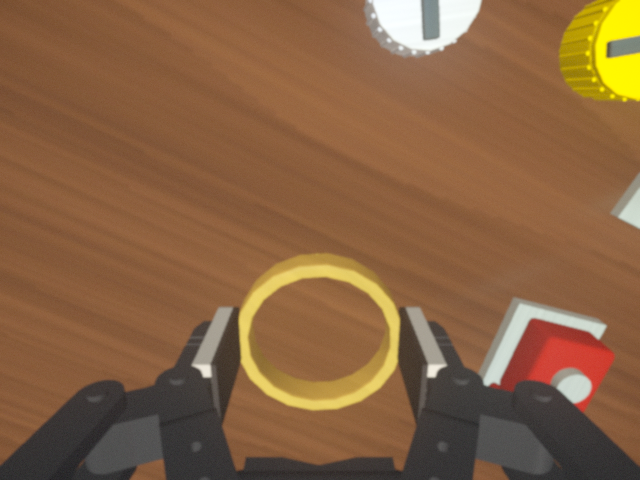

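Ring_b is held level and centred at (320,331). I'll carry it up towards the arbor and look at the arbor from there.

carry_out([
  [0,0,5,0],
  [2,4,9,0],
  [4,9,13.5,0],
  [6,14,13.5,0],
  [8,19,13.5,0],
])

```text
t: 4.0
tool_pos: [0.5336, -0.073, 0.217]
tcp_rot: [-3.06, -0.71, -0.0]
contact_force: [0.6, -0.2, -0.5]
grip_width: 0.673
grasp_force: 64.5
```

carry_out([
  [2,5,0,0],
  [4.2,9.3,0,0],
  [4.2,9.3,0,0],
  [4.2,9.3,0,0],
  [4.2,9.3,0,0],
])

```text
t: 4.62
tool_pos: [0.5748, 0.0173, 0.217]
tcp_rot: [-3.061, -0.708, 0.001]
contact_force: [-0.1, 0.8, -0.9]
grip_width: 0.671
grasp_force: 64.5
```

```bash
cat > look.py <<'E'
import sys
from h import *
s=observe();print(s["tool_pos"],s["tcp_rot"],s["contact_force"],s["grip_width"])
c=cam("wrist"); im,d=optics.get_image("wrist"); n=sys.argv[1]; cv2.imwrite(f"pics/{n}.png",im);np.savez(n+".npz",im=im,d=d)
E
python3 look.py w4
```

```text
[0.57476907 0.0172661  0.21695889] [-3.06066532e+00 -7.07992960e-01  7.59158675e-04] [-0.14553762  0.7824086  -0.88579888] 0.6710292914250856
```

View pics/w4.png

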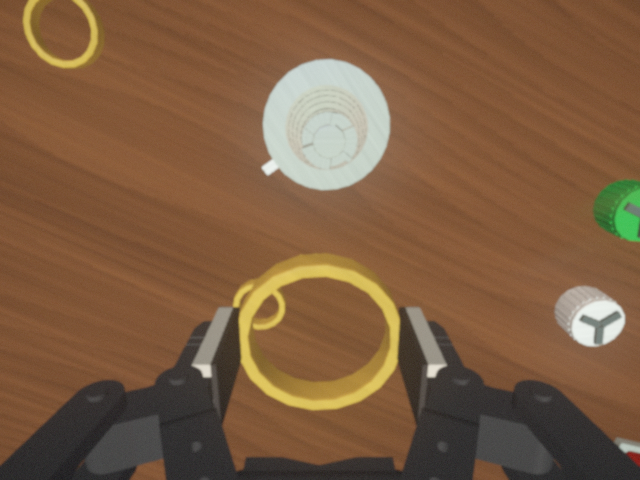

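The arbor shows at (327,125) with its lug at (271,166), and the held ring is at (320,331). Next: fit the axis, the lug angle and the in-hand offset.

```bash
cat >> h.py <<'E'
def arbor(im,d,c,v1=None):
    h=cv2.cvtColor(im,cv2.COLOR_BGR2HSV); W=cloud("wrist",d,c)
    m=((h[...,1]<90)&(h[...,2]>120)).astype(np.uint8)
    g=w2uv((.621,.04,.014),c); n,l,st,ce=cv2.connectedComponentsWithStats(m)
    ids=l[int(g[1])-20:int(g[1])+20,int(g[0])-20:int(g[0])+20]; k=np.bincount(ids[ids>0]).argmax()
    m=(l==k).astype(np.uint8); ct=max(cv2.findContours(m,0,1)[0],key=len)[:,0]
    P=uv2w(ct,.014,c); cc=P.mean(0)
    for _ in range(6):
        e=np.hypot(*(P-cc).T); q=P[(abs(e-.05)<.004)&(ct[:,1]<ct[:,1].min()+.6*np.ptp(ct[:,1]))]; cc,r=circ(q)
    e=np.hypot(*(P-cc).T); lug=P[e>.0535]; L=lug.mean(0)-cc if len(lug) else [np.nan]*2
    top=W[m>0]; top=top[(top[:,2]>.108)]
    print("base",cc,r,"lug",len(lug),np.degrees(np.arctan2(L[1],L[0])),"top z",np.median(top[:,2]),"mid",(top[:,:2].min(0)+top[:,:2].max(0))/2,np.ptp(top[:,:2],axis=0),top[:,:2].mean(0))
E
python3 - <<'E'
from h import *
c=cam("wrist"); f=np.load("w4.npz"); im,d=f["im"],f["d"]; arbor(im,d,c)
W=cloud("wrist",d,c); h=cv2.cvtColor(im,cv2.COLOR_BGR2HSV)
m=(h[...,1]>110)&(h[...,2]>170)&(abs(h[...,0].astype(int)-24)<5); m[:245]=0
zt=np.nanpercentile(W[m][:,2],95); t=m&(W[...,2]>zt-.0025); ys,xs=np.nonzero(t)
P=uv2w(np.c_[xs,ys],zt-.001,c); cc,r=circ(P); print(zt,cc,r,cc-observe()["tool_pos"][:2])
g=m.copy(); g[:200]=0
# other rings from here
print(ring(im,(.603,.247),.012,c,.02485)); print(ring(im,(.456,.0232),.012,c,.02125))
E
```

```text
base [0.62766759 0.03662712] 0.050640627106108685 lug 26 150.4299001407261 top z 0.11408109134455358 mid [0.627364   0.03667977] [0.03162678 0.03197778] [0.62783751 0.03697683]
0.22557289687922885 [0.57147809 0.01575191] 0.02809934403510561 [-0.00333162 -0.00150318]
(array([0.60496115, 0.24474907]), np.float64(0.024629712916941972), 1489, array([0.02151162, 0.02745557]))
(array([0.46110726, 0.02097824]), np.float64(0.021231808742062326), 1539, array([0.0140904 , 0.02800273]))
```

The base and neck fits agree on the axis at (0.6275, 0.0367) with the lug at 150.4°. Ring_b's centre in hand is 3.5 mm behind the TCP. I'll move it over and lower it.

carry_out([
  [3,1.1,0,0],
  [5.6,2.1,0,0],
  [5.6,2.1,-3,0],
  [5.6,2.1,-6,0],
  [5.6,2.1,-9,0],
])

```text
t: 5.3
tool_pos: [0.6309, 0.0383, 0.1264]
tcp_rot: [3.061, 0.708, 0.0]
contact_force: [-0.5, -0.5, -1.4]
grip_width: 0.674
grasp_force: 64.5
```

carry_out([
  [0,0,-2,0],
  [0,0,-4,0],
  [0,0,-6,0],
  [0,0,-7,0],
  [0,0,-7,0],
])

```text
t: 5.92
tool_pos: [0.6308, 0.0392, 0.0567]
tcp_rot: [-3.06, -0.71, 0.001]
contact_force: [-0.0, -0.0, -0.1]
grip_width: 0.67
grasp_force: 64.5
```

carry_out([
  [0,0,-0.3,0],
  [0,0,-0.6,0],
  [0,0,-0.8,0],
  [0,0,-0.95,0],
  [0,0,-0.95,0],
])

```text
t: 6.55
tool_pos: [0.631, 0.0392, 0.0477]
tcp_rot: [-3.06, -0.71, 0.0]
contact_force: [0.2, -0.1, -1.1]
grip_width: 0.673
grasp_force: 64.5
```

carry_out([
  [0,0,0,0],
  [0,0,0,0],
  [0,0,0,0],
  [0,0,0,0],
  [0,0,0,0],
], gripper=8.5)

```text
t: 7.18
tool_pos: [0.6311, 0.0392, 0.0478]
tcp_rot: [-3.06, -0.71, -0.0]
contact_force: [1.1, -0.1, 0.2]
grip_width: 0.997
grasp_force: 0.0
```

carry_out([
  [0,0,3,0],
  [0,0,8,0],
  [0,0,13,0],
  [-1,0,17,0],
  [-5.6,-2,17,0],
])

```text
t: 7.8
tool_pos: [0.5765, 0.0195, 0.2207]
tcp_rot: [3.058, 0.711, 0.008]
contact_force: [0.1, -0.5, -1.0]
grip_width: 0.995
grasp_force: 0.0
```

carry_out([
  [0,0,0,0],
  [0,0,0,0],
  [0,0,0,0],
  [0,0,0,0],
  [0,0,0,0],
])

```text
t: 8.43
tool_pos: [0.5753, 0.0194, 0.2175]
tcp_rot: [-3.06, -0.71, 0.001]
contact_force: [0.3, -0.1, -0.4]
grip_width: 0.994
grasp_force: 0.0
```

```bash
python3 look.py w5
cat >> h.py <<'E'
def hold(im,d,c,rows=(0,480),box=None):
    """brass top face seen in depth -> top z, centre, mid radius"""
    W=cloud("wrist",d,c); h=cv2.cvtColor(im,cv2.COLOR_BGR2HSV)
    m=(h[...,1]>100)&(h[...,2]>160)&(abs(h[...,0].astype(int)-24)<5); m[:rows[0]]=0; m[rows[1]:]=0
    if box is not None: m&=(np.hypot(W[...,0]-box[0],W[...,1]-box[1])<box[2])&(W[...,2]>box[3])
    zt=np.nanpercentile(W[m][:,2],93); ys,xs=np.nonzero(m&(W[...,2]>zt-.0025)); P=uv2w(np.c_[xs,ys],zt-.001,c)
    cc,r=circ(P); q=W[ys,xs]; A=np.linalg.lstsq(np.c_[q[:,:2]-cc,np.ones(len(q))],q[:,2],rcond=None)[0]
    return zt,cc,r,m.sum(),"tilt",A[:2].round(3),"z0",A[2]
E
python3 - <<'E'
from h import *
c=cam("wrist"); f=np.load("w5.npz"); im,d=f["im"],f["d"]; arbor(im,d,c)
print(hold(im,d,c,box=(.6275,.0367,.045,.03)))
print(ring(im,(.605,.245),.012,c,.02485)); print(ring(im,(.460,.021),.012,c,.02125))
cv2.imwrite("pics/crop5.png",cv2.resize(im[40:200,220:440],(770,560),interpolation=2))
E
```

```text
[0.57529114 0.01937768 0.21748601] [-3.05995922e+00 -7.10086706e-01  6.80837303e-04] [ 0.28649202 -0.12070636 -0.42242502] 0.993518861326938
base [0. 0.] 0.0 lug 211 3.160362616676566 top z 0.11392246358747671 mid [0.62717742 0.0368845 ] [0.03195438 0.03193035] [0.62771071 0.0369986 ]
(np.float64(0.054713270655213156), array([0.6274483 , 0.03730312]), np.float64(0.028014013367297207), np.int64(1389), 'tilt', array([ 0.007, -0.011]), 'z0', np.float64(0.053624771569324416))
(array([0.60479288, 0.24457082]), np.float64(0.024635960111488154), 1611, array([0.02130727, 0.02756046]))
(array([0.45941482, 0.02206234]), np.float64(0.021299356929001798), 1327, array([0.01571458, 0.02593702]))
```

View pics/crop5.png

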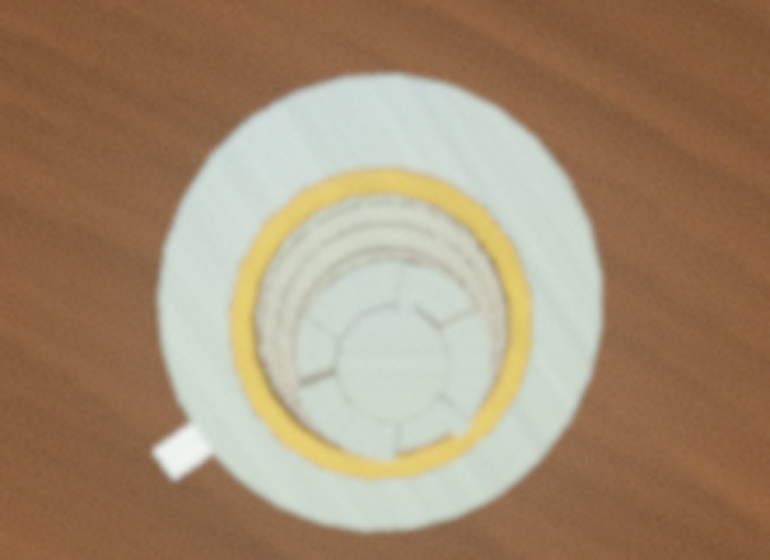

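Ring_b sits level and concentric on its step: its top reads 53.6 mm against the expected 54. Next is ring_c at (0.605, 0.2446).

carry_out([
  [0.8,6,0,0],
  [1.6,12,0,0],
  [2.4,18,-1,0],
  [3,22.5,-5,0],
  [3,22.5,-10,0],
])

```text
t: 9.1
tool_pos: [0.6052, 0.2476, 0.1169]
tcp_rot: [-3.058, -0.715, -0.003]
contact_force: [0.5, -0.5, -1.0]
grip_width: 0.995
grasp_force: 0.0
```

carry_out([
  [0,0,-4,0],
  [0,0,-6,0],
  [0,0,-6,0],
  [0,0,-6,0],
  [0,0,-6,0],
])

```text
t: 9.72
tool_pos: [0.6058, 0.2443, 0.0595]
tcp_rot: [-3.06, -0.71, -0.004]
contact_force: [0.4, -0.1, -0.9]
grip_width: 0.997
grasp_force: 0.0
```

```bash
python3 look.py w6
python3 - <<'E'
from h import *
c=cam("wrist"); f=np.load("w6.npz"); im,d=f["im"],f["d"]; tp=observe()["tool_pos"]
o=hold(im,d,c,box=(.605,.2446,.05,-.01));print(o, o[1]-tp[:2])
E
```

```text
[0.60583698 0.24434558 0.05945986] [-3.06018733 -0.70954864 -0.00374751] [ 0.41152879 -0.08643001 -0.86324747] 0.9971615296926435
(np.float64(0.012341444711626496), array([0.60492278, 0.24554293]), np.float64(0.024626394480577015), np.int64(4173), 'tilt', array([ 0.001, -0.001]), 'z0', np.float64(0.011448771961615927)) [-0.00076047  0.00124376]
```

Within 1.5 mm. I'll descend to z = 0.004 and grip.

carry_out([
  [0,0.1,-2,0],
  [0,0.1,-4,0],
  [0,0.1,-5,0],
  [0,0.1,-5.5,0],
  [0,0.1,-5.5,0],
])

```text
t: 10.4
tool_pos: [0.605, 0.2452, 0.0025]
tcp_rot: [-3.06, -0.71, 0.001]
contact_force: [0.3, -0.3, 0.2]
grip_width: 0.993
grasp_force: 0.0
```

carry_out([
  [0,0,0,0],
  [0,0,0,0],
  [0,0,0,0],
  [0,0,0,0],
  [0,0,0,0],
], gripper=3.5)

```text
t: 11.02
tool_pos: [0.6055, 0.2453, 0.0043]
tcp_rot: [-3.06, -0.71, -0.002]
contact_force: [-5.5, -2.5, 13.7]
grip_width: 0.6
grasp_force: 59.8
```

carry_out([
  [0,0,2,0],
  [0,0,7,0],
  [0,0,13,0],
  [0,0,18,0],
  [0,0,21,0],
])

```text
t: 11.65
tool_pos: [0.6054, 0.2453, 0.2173]
tcp_rot: [-3.06, -0.71, -0.007]
contact_force: [0.8, -0.5, -0.8]
grip_width: 0.597
grasp_force: 62.6
```

carry_out([
  [-0.8,-6,0,0],
  [-1.6,-12,0,0],
  [-2.4,-18,0,0],
  [-3,-22.5,0,0],
  [-3,-22.5,0,0],
])

```text
t: 12.28
tool_pos: [0.5748, 0.0175, 0.2142]
tcp_rot: [3.061, 0.704, 0.002]
contact_force: [-0.3, 0.5, 0.3]
grip_width: 0.596
grasp_force: 62.6
```

```bash
python3 look.py w7
cat > both.py <<'E'
import sys
from h import *
c=cam("wrist"); f=np.load(sys.argv[1]+".npz"); im,d=f["im"],f["d"]; tp=observe()["tool_pos"]
arbor(im,d,c)
o=hold(im,d,c,box=(tp[0],tp[1],.06,tp[2]-.03));print(o,o[1]-tp[:2],"under-tcp",o[0]-.012-tp[2],"MOVE cm",(np.array([.6275,.0369])-o[1])*100)
E
python3 both.py w7
```

```text
[0.57476236 0.01747007 0.21419016] [3.06082878e+00 7.04226888e-01 1.93333567e-03] [-0.28218539  0.51851397  0.29131032] 0.5955546211862764
base [0. 0.] 0.0 lug 213 3.363761577009847 top z 0.11372287700202617 mid [0.6273338  0.03861501] [0.03174419 0.0321649 ] [0.62794854 0.03870869]
(np.float64(0.22210551584354268), array([0.57496042, 0.01915097]), np.float64(0.02455195541274096), np.int64(7068), 'tilt', array([ 0.002, -0.001]), 'z0', np.float64(0.22125188158262582)) [-3.13449721e-05  7.30475455e-05] under-tcp -0.003988693722321773 MOVE cm [5.25395756 1.77490286]
```

carry_out([
  [3,1,0,0],
  [5.25,1.8,0,0],
  [5.25,1.8,-4,0],
  [5.25,1.8,-8,0],
  [5.25,1.8,-11,0],
])

```text
t: 12.95
tool_pos: [0.6273, 0.0397, 0.1016]
tcp_rot: [-3.059, -0.712, 0.001]
contact_force: [0.5, 0.8, -0.0]
grip_width: 0.594
grasp_force: 62.6
```

carry_out([
  [0,0,-1.2,0],
  [0,0,-2.5,0],
  [0,0,-3.5,0],
  [0,0,-4,0],
  [0,0,-4,0],
])

```text
t: 13.58
tool_pos: [0.6278, 0.0381, 0.063]
tcp_rot: [3.06, 0.71, 0.001]
contact_force: [0.4, 0.3, -1.1]
grip_width: 0.6
grasp_force: 62.7
```

carry_out([
  [0,-0.1,0,0],
  [0,-0.1,-0.1,0],
  [0,-0.1,-0.2,0],
  [0,-0.1,-0.2,0],
  [0,-0.1,-0.2,0],
])

```text
t: 14.2
tool_pos: [0.6279, 0.0371, 0.0617]
tcp_rot: [3.06, 0.71, 0.002]
contact_force: [-2.7, -0.3, 8.9]
grip_width: 0.598
grasp_force: 63.9
```

carry_out([
  [0,0,0,0],
  [0,0,0,0],
  [0,0,0,0],
  [0,0,0,0],
  [0,0,0,0],
], gripper=8.5)

```text
t: 14.82
tool_pos: [0.6275, 0.0372, 0.0607]
tcp_rot: [-3.06, -0.71, 0.0]
contact_force: [0.2, -0.1, -0.1]
grip_width: 0.998
grasp_force: 0.0
```

carry_out([
  [0,0,3,0],
  [0,0,8,0],
  [0,0,13,0],
  [-1,0,16,0],
  [-5,-1.8,16,0],
])

```text
t: 15.45
tool_pos: [0.5786, 0.0195, 0.2229]
tcp_rot: [3.059, 0.711, 0.006]
contact_force: [-0.6, -0.9, 0.2]
grip_width: 0.997
grasp_force: 0.0
```

carry_out([
  [0,0,0,0],
  [0,0,0,0],
  [0,0,0,0],
  [0,0,0,0],
  [0,0,0,0],
])

```text
t: 16.08
tool_pos: [0.5778, 0.0193, 0.2205]
tcp_rot: [-3.06, -0.71, 0.001]
contact_force: [-0.5, 0.4, -0.3]
grip_width: 0.994
grasp_force: 0.0
```

```bash
python3 look.py w8
python3 - <<'E'
from h import *
c=cam("wrist"); f=np.load("w8.npz"); im,d=f["im"],f["d"]; arbor(im,d,c)
print(hold(im,d,c,box=(.6275,.0367,.0275,.06)))
print(hold(im,d,c,box=(.6275,.0367,.045,.04)))
print(ring(im,(.460,.022),.012,c,.02125))
E
```

```text
[0.57775007 0.01934933 0.22051466] [-3.06006580e+00 -7.10027945e-01  6.28160275e-04] [-0.46287228  0.36344889 -0.32536416] 0.9943236873874494
base [0. 0.] 0.0 lug 191 2.9969901879906296 top z 0.11397874617769638 mid [0.62726697 0.03690275] [0.0317022  0.03192199] [0.62774782 0.03699933]
(np.float64(0.07064504726585773), array([0.62738488, 0.03695214]), np.float64(0.024810065208927028), np.int64(1540), 'tilt', array([ 0.001, -0.004]), 'z0', np.float64(0.0696192091430372))
(np.float64(0.07051227632949177), array([0.6273742 , 0.03696398]), np.float64(0.024835303383071407), np.int64(2083), 'tilt', array([ 0.001, -0.005]), 'z0', np.float64(0.06960080905836706))
(array([0.45939219, 0.02203543]), np.float64(0.021309905794327167), 1302, array([0.01574428, 0.02592943]))
```

Ring_c touched down and reads 69.6 mm at its top against 70, level. Now ring_d.

carry_out([
  [-5,0.1,0,0],
  [-10,0.3,-3,0],
  [-11.9,0.3,-8,0],
  [-11.9,0.3,-13,0],
  [-11.9,0.3,-16,0],
])

```text
t: 16.75
tool_pos: [0.4576, 0.0223, 0.0589]
tcp_rot: [-3.06, -0.71, 0.002]
contact_force: [0.5, -0.2, 0.0]
grip_width: 0.995
grasp_force: 0.0
```

carry_out([
  [0,0,0,0],
  [0,0,0,0],
  [0,0,0,0],
  [0,0,0,0],
  [0,0,0,0],
])

```text
t: 17.38
tool_pos: [0.4587, 0.0222, 0.0612]
tcp_rot: [3.06, 0.71, 0.001]
contact_force: [0.9, -0.1, -0.3]
grip_width: 0.999
grasp_force: 0.0
```

```bash
python3 look.py w9
python3 - <<'E'
from h import *
c=cam("wrist"); f=np.load("w9.npz"); im,d=f["im"],f["d"]; tp=observe()["tool_pos"]
o=hold(im,d,c,box=(.459,.022,.05,-.01));print(o, o[1]-tp[:2])
E
```

```text
[0.45874345 0.02221151 0.06115565] [3.06027774e+00 7.09779491e-01 8.40470690e-04] [ 0.86357727 -0.11559827 -0.30267695] 0.9993072702201696
(np.float64(0.01245182232386109), array([0.45758682, 0.0215587 ]), np.float64(0.02106221603946646), np.int64(3636), 'tilt', array([0.001, 0.   ]), 'z0', np.float64(0.011560820685553976)) [-0.00109246 -0.00065008]
```

carry_out([
  [-0.1,-0.05,-2,0],
  [-0.1,-0.05,-4,0],
  [-0.1,-0.05,-5,0],
  [-0.1,-0.05,-5.7,0],
  [-0.1,-0.05,-5.7,0],
])

```text
t: 18.05
tool_pos: [0.4576, 0.0217, 0.0037]
tcp_rot: [-3.06, -0.71, 0.0]
contact_force: [-0.7, -0.2, 0.1]
grip_width: 0.997
grasp_force: 0.0
```

carry_out([
  [0,0,0,0],
  [0,0,0,0],
  [0,0,0,0],
  [0,0,0,0],
  [0,0,0,0],
], gripper=3)

```text
t: 18.68
tool_pos: [0.4579, 0.0217, 0.0047]
tcp_rot: [3.06, 0.71, 0.001]
contact_force: [-5.7, -0.8, 15.7]
grip_width: 0.518
grasp_force: 58.8
```

carry_out([
  [0,0,2,0],
  [0,0,7,0],
  [0,0,13,0],
  [1,0,18,0],
  [6,0,21,0],
])

```text
t: 19.3
tool_pos: [0.5178, 0.0218, 0.2178]
tcp_rot: [3.059, 0.709, 0.007]
contact_force: [1.4, 0.2, 0.2]
grip_width: 0.519
grasp_force: 61.7
```

carry_out([
  [4,0,0,0],
  [5,0,0,0],
  [5,0,0,0],
  [5,0,0,0],
  [5,0,0,0],
])

```text
t: 19.92
tool_pos: [0.5669, 0.0218, 0.2141]
tcp_rot: [3.06, 0.71, 0.0]
contact_force: [0.2, -0.3, -0.1]
grip_width: 0.516
grasp_force: 61.7
```

```bash
python3 look.py w10; python3 both.py w10
```

```text
[0.56692706 0.02175281 0.21409314] [3.06033314e+00 7.09823387e-01 4.83432475e-04] [ 0.19098464 -0.27531869 -0.09724676] 0.5155227377293856
base [0. 0.] 0.0 lug 197 2.941193061761541 top z 0.11386227433276243 mid [0.62731231 0.03691572] [0.03158229 0.03190894] [0.62786394 0.03706225]
(np.float64(0.2217249581190217), array([0.56693765, 0.02180586]), np.float64(0.020995916677560532), np.int64(6182), 'tilt', array([0., 0.]), 'z0', np.float64(0.2208860285317631)) [-1.25574717e-04  5.64559736e-05] under-tcp -0.004400116511295016 MOVE cm [6.05623489 1.50941427]
```

carry_out([
  [3,0.8,0,0],
  [6.05,1.5,0,0],
  [6.05,1.5,-3,0],
  [6.05,1.5,-6,0],
  [6.05,1.5,-9,0],
])

```text
t: 20.6
tool_pos: [0.6278, 0.0367, 0.123]
tcp_rot: [-3.06, -0.71, -0.0]
contact_force: [-0.4, -0.4, -0.2]
grip_width: 0.521
grasp_force: 61.7
```

carry_out([
  [0,0,-1,0],
  [0,0,-2,0],
  [0,0,-3,0],
  [0,0,-4,0],
  [0,0,-4.3,0],
])

```text
t: 21.22
tool_pos: [0.6279, 0.0367, 0.0802]
tcp_rot: [-3.06, -0.71, 0.001]
contact_force: [0.6, 0.2, -1.1]
grip_width: 0.518
grasp_force: 61.7
```

carry_out([
  [0,0,-0.1,0],
  [0,0,-0.2,0],
  [0,0,-0.3,0],
  [0,0,-0.3,0],
  [0,0,-0.3,0],
])

```text
t: 21.85
tool_pos: [0.6283, 0.0368, 0.0783]
tcp_rot: [-3.06, -0.71, -0.001]
contact_force: [-0.6, 1.5, 6.0]
grip_width: 0.516
grasp_force: 62.4
```

carry_out([
  [0,0,0,0],
  [0,0,0,0],
  [0,0,0,0],
  [0,0,0,0],
  [0,0,0,0],
], gripper=8.5)

```text
t: 22.48
tool_pos: [0.6281, 0.0367, 0.0777]
tcp_rot: [-3.06, -0.71, 0.0]
contact_force: [1.4, 0.7, 1.2]
grip_width: 0.993
grasp_force: 0.0
```

carry_out([
  [0,0,3,0],
  [0,0,8,0],
  [0,0,13,0],
  [-1,0,14,0],
  [-5,-1.8,14,0],
])

```text
t: 23.1
tool_pos: [0.5782, 0.0191, 0.2177]
tcp_rot: [3.06, 0.712, 0.001]
contact_force: [0.9, -0.8, 0.4]
grip_width: 0.998
grasp_force: 0.0
```

carry_out([
  [0,0,0,0],
  [0,0,0,0],
  [0,0,0,0],
  [0,0,0,0],
  [0,0,0,0],
])

```text
t: 23.72
tool_pos: [0.5783, 0.0189, 0.2175]
tcp_rot: [-3.06, -0.71, 0.001]
contact_force: [-0.3, 0.2, -0.3]
grip_width: 0.997
grasp_force: 0.0
```

```bash
python3 look.py w11
python3 - <<'E'
from h import *
c=cam("wrist"); f=np.load("w11.npz"); im,d=f["im"],f["d"]; arbor(im,d,c)
for b in ((.6275,.0367,.026,.078),(.6275,.0367,.04,.045)): print(hold(im,d,c,box=b))
t,d=optics.get_image("top"); cv2.imwrite("pics/top11.png",t)
cv2.imwrite("pics/crop11.png",np.hstack([cv2.resize(im[60:200,240:440],(400,280),interpolation=2),cv2.resize(t[185:285,390:530],(392,280),interpolation=2)]))
E
```

```text
[0.57825586 0.01885311 0.21749937] [-3.06005239e+00 -7.10017186e-01  6.01320591e-04] [-0.31027406  0.17061716 -0.29069467] 0.9969793564490371
base [0. 0.] 0.0 lug 175 2.8270836328459388 top z 0.11387232199281622 mid [0.62724418 0.0368782 ] [0.03162753 0.03200594] [0.62777822 0.03703101]
(np.float64(0.08656855053217719), array([0.62734958, 0.03639613]), np.float64(0.02145926318454989), np.int64(1430), 'tilt', array([-0.005,  0.006]), 'z0', np.float64(0.08554794279579063))
(np.float64(0.08633182240560802), array([0.62735823, 0.03639218]), np.float64(0.02149719335892324), np.int64(2757), 'tilt', array([-0.006,  0.006]), 'z0', np.float64(0.08550926327574378))
```

View pics/crop11.png

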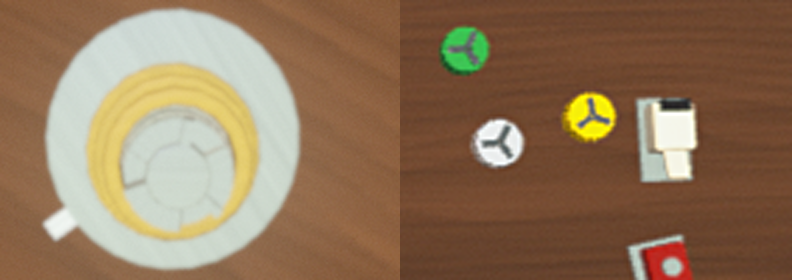

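Crop: the three rings are nested coaxially on the arbor, with tops reading 85.5, 69.6 and 53.6 mm, so all are seated. The grey cap is still at top-image (425,236), with green and yellow beside it. I'll move over the grey cap and turn 36° so the fingers close clear of both look-alikes.

carry_out([
  [0,-6,0,0.13],
  [0,-12,0,0.26],
  [0,-18,0,0.39],
  [0,-24,0,0.52],
  [0,-29,0,0.63],
])

```text
t: 24.45
tool_pos: [0.5778, -0.2736, 0.2177]
tcp_rot: [-2.687, -1.627, 0.0]
contact_force: [0.3, 0.7, -0.4]
grip_width: 0.994
grasp_force: 0.0
```

carry_out([
  [0,0,0,0],
  [0,0,0,0],
  [0,0,0,0],
  [0,0,0,0],
  [0,0,0,0],
], gripper=7)

```text
t: 25.08
tool_pos: [0.5782, -0.2707, 0.218]
tcp_rot: [2.689, 1.624, 0.0]
contact_force: [0.1, -0.3, -0.8]
grip_width: 0.822
grasp_force: 0.0
```

```bash
python3 look.py w12
cat >> h.py <<'E'
def capfit(im,d,c,g,zt,tol=.006):
    """cap top face at z zt: centre, star arm angle mod 120 (deg, world)"""
    W=cloud("wrist",d,c); h=cv2.cvtColor(im,cv2.COLOR_BGR2HSV)
    m=(abs(W[...,2]-zt)<tol)&(np.hypot(W[...,0]-g[0],W[...,1]-g[1])<.035)
    ys,xs=np.nonzero(m); P=uv2w(np.c_[xs,ys],zt,c)
    hull=cv2.convexHull(P.astype(np.float32))[:,0]; cc,r=circ(hull)
    K=P-cc; rr=np.hypot(*K.T); dark=(h[ys,xs,2]<130)&(rr>.006)&(rr<.018); a=np.arctan2(K[dark,1],K[dark,0])
    print("cap",cc,r,"zmax",np.nanpercentile(W[m][:,2],[50,90]),"dark",dark.sum(),"arm deg mod120",np.degrees(np.angle(np.exp(3j*a).mean()))/3%120,abs(np.exp(3j*a).mean()))
    return cc
E
python3 - <<'E'
from h import *
c=cam("wrist"); f=np.load("w12.npz"); im,d=f["im"],f["d"]; g=(.586,-.258)
for _ in range(2): g=capfit(im,d,c,g,.031)
print(w2uv((*g,.03),c)); u,v=w2uv((*g,.03),c).astype(int)
cv2.imwrite("pics/crop12.png",cv2.resize(im[max(v-90,0):v+90,max(u-120,0):u+120],(720,540),interpolation=2))
E
```

```text
[ 0.57820372 -0.2707374   0.2179638 ] [2.68925334e+00 1.62382057e+00 9.45213865e-05] [ 0.13108525 -0.26655231 -0.82667872] 0.8224608450893977
cap [ 0.58354274 -0.25100864] 0.023057183099742196 zmax [0.03026807 0.03401905] dark 0 arm deg mod120 nan nan
cap [ 0.58354274 -0.25100864] 0.023057183099742196 zmax [0.03026807 0.03401905] dark 0 arm deg mod120 nan nan
[313.05260096 176.11564932]h.py:53: RuntimeWarning: Mean of empty slice.
  print("cap",cc,r,"zmax",np.nanpercentile(W[m][:,2],[50,90]),"dark",dark.sum(),"arm deg mod120",np.degrees(np.angle(np.exp(3j*a).mean()))/3%120,abs(np.exp(3j*a).mean()))
  ret = ret.dtype.type(ret / rcount)
```

View pics/crop12.png

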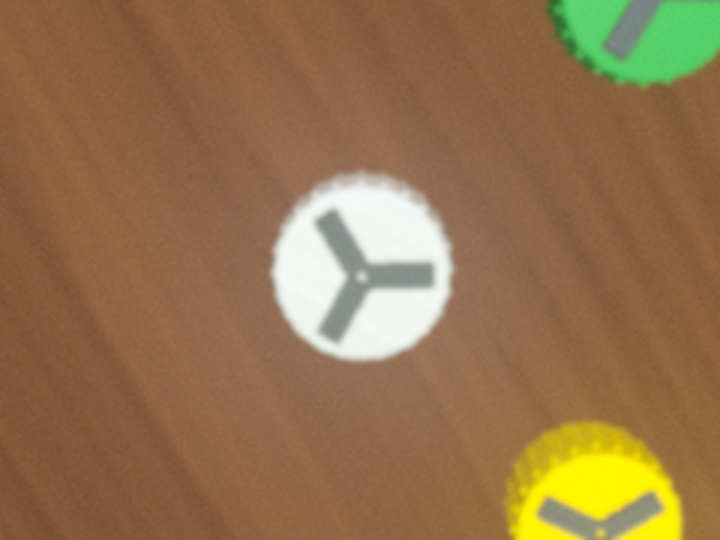

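The centred one is the grey aluminium cap, with its star arm along +u. Green is at upper right and yellow at lower right, both clear of the closing line. Now to grip it.

carry_out([
  [0.5,2,-4,0],
  [0.5,2,-9,0],
  [0.5,2,-13,0],
  [0.5,2,-15,0],
  [0.5,2,-15,0],
])

```text
t: 25.75
tool_pos: [0.5829, -0.2511, 0.0672]
tcp_rot: [-2.689, -1.622, 0.001]
contact_force: [-0.9, 0.8, 0.5]
grip_width: 0.817
grasp_force: 0.0
```

```bash
sed -i 's/h\[ys,xs,2\]<130/h[ys,xs,2]<185/' h.py; python3 look.py w13
python3 - <<'E'
from h import *
f=np.load("w13.npz"); c=cam("wrist"); im,d=f["im"],f["d"]; g=(.5835,-.251); g=capfit(im,d,c,g,.031); print(g-observe()["tool_pos"][:2])
E
```

```text
[ 0.58285633 -0.2511227   0.06723301] [-2.68870984e+00 -1.62232286e+00  1.17304743e-03] [-0.92662634  0.76295834  0.53153198] 0.8171894933776419
cap [ 0.58429748 -0.25074167] 0.02363702218922766 zmax [0.03166332 0.03542782] dark 1110 arm deg mod120 93.47253438970702 0.6973107275193305
[0.00084753 0.00076382]
```

carry_out([
  [0.1,0.05,-2,0],
  [0.1,0.05,-4,0],
  [0.1,0.05,-5.2,0],
  [0.1,0.05,-5.6,0],
  [0.1,0.05,-5.6,0],
])

```text
t: 26.42
tool_pos: [0.5841, -0.2508, 0.0117]
tcp_rot: [-2.69, -1.623, 0.0]
contact_force: [-0.5, 0.7, 0.7]
grip_width: 0.82
grasp_force: 0.0
```

carry_out([
  [0,0,0,0],
  [0,0,0,0],
  [0,0,0,0],
  [0,0,0,0],
  [0,0,0,0],
], gripper=3)

```text
t: 27.05
tool_pos: [0.5845, -0.251, 0.0129]
tcp_rot: [2.689, 1.622, 0.001]
contact_force: [-0.7, 0.7, 6.4]
grip_width: 0.512
grasp_force: 60.9
```

carry_out([
  [0,0,2,0],
  [0,0,7,0],
  [0,0,13,0],
  [0,0,18,0],
  [0,0,21,0],
])

```text
t: 27.68
tool_pos: [0.5843, -0.2509, 0.2265]
tcp_rot: [2.687, 1.621, 0.003]
contact_force: [0.4, 0.2, -0.7]
grip_width: 0.512
grasp_force: 61.4
```

carry_out([
  [0,6,0,0],
  [0,12,0,0],
  [0,18,0,0],
  [0,22,0,0],
  [0,22,0,0],
])

```text
t: 28.3
tool_pos: [0.5839, -0.0281, 0.2235]
tcp_rot: [2.687, 1.627, 0.002]
contact_force: [0.0, -0.7, -1.9]
grip_width: 0.516
grasp_force: 61.5
```

carry_out([
  [0,0,0,0],
  [0,0,0,0],
  [0,0,0,0],
  [0,0,0,0],
  [0,0,0,0],
])

```text
t: 28.92
tool_pos: [0.5841, -0.031, 0.2217]
tcp_rot: [-2.69, -1.622, 0.0]
contact_force: [-0.0, -0.1, -1.0]
grip_width: 0.511
grasp_force: 61.5
```

```bash
python3 look.py w14
python3 - <<'E'
from h import *
f=np.load("w14.npz"); c=cam("wrist"); im,d=f["im"],f["d"]; tp=observe()["tool_pos"]; W=cloud("wrist",d,c)
m=(np.hypot(W[...,0]-tp[0],W[...,1]-tp[1])<.018); zz=W[m][:,2]; print("z pct-tcp",(np.nanpercentile(zz,[5,50,95])-tp[2]))
zt=np.nanpercentile(zz,50); g=capfit(im,d,c,tp[:2],zt,.005); print(g-tp[:2]); arbor(im,d,c)
cv2.imwrite("pics/w14v.png",im)
E
```

```text
[ 0.58405403 -0.03100957  0.22167899] [-2.68998037e+00 -1.62239785e+00  3.36067162e-04] [-0.04968176 -0.10409265 -0.97072324] 0.5114913023702253
z pct-tcp [-0.22175754  0.01831459  0.07795867]
cap [ 0.58588297 -0.02969671] 0.028291732601303635 zmax [0.23908462 0.24295057] dark 2194 arm deg mod120 93.92981076354648 0.5177310844316723
[0.00181241 0.00124345]
base [0. 0.] 0.0 lug 171 3.2087372841313138 top z 0.11390915836460036 mid [0.62715273 0.03665335] [0.03141686 0.03183736] [0.62748096 0.03699413]
```

View pics/w14v.png

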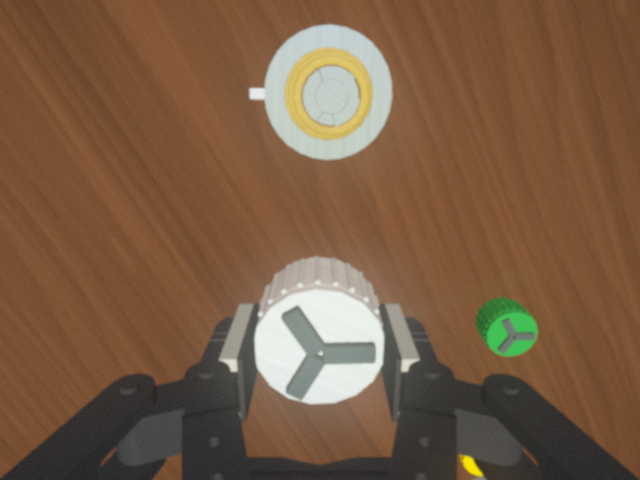

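The held cap's star centre is at (320,353), with one arm along the image x axis (−27.8° in the world). The arbor neck is at (331,96).

Run:
```python
from h import *
f=np.load("w14.npz"); c=cam("wrist"); im,d=f["im"],f["d"]; tp=observe()["tool_pos"]
p=uv2w([[320,353],[375,352]],tp[2]+.022,c); print(p,p[0]-tp[:2],np.degrees(np.arctan2(*(p[1]-p[0])[::-1])))
W=cloud("wrist",d,c); print("top-tcp",np.nanmedian(W[375:395,330:360,2])-tp[2],"star",np.nanmedian(W[348:357,335:365,2])-tp[2])
h=cv2.cvtColor(im,cv2.COLOR_BGR2HSV)
m=(h[...,2]>150)&(h[...,1]<90); ys,xs=np.nonzero(m[80:108,245:262]); P=uv2w(np.c_[xs+245,ys+80],.01,c); L=P.mean(0)-[.6273,.0368]; print(len(P),L,np.degrees(np.arctan2(L[1],L[0])))
print("to axis cm",(np.array([.6273,.0368])-tp[:2])*100)
```

```text
[[ 0.58468376 -0.03022107]
 [ 0.60089678 -0.03835486]] [0.00061319 0.00071909] -26.642143887300424
top-tcp 0.017091889398588855 star 0.020977005270130383
174 [-0.04966565  0.02776324] 150.7946879360131
to axis cm [4.32294347 6.77401573]
```

carry_out([
  [2,3,0,-0.15],
  [4.2,6.7,0,-0.3],
  [4.2,6.7,0,-0.45],
  [4.2,6.7,-3,-0.57],
  [4.2,6.7,-6,-0.57],
])

```text
t: 29.6
tool_pos: [0.6262, 0.0364, 0.1611]
tcp_rot: [3.038, 0.799, 0.001]
contact_force: [0.8, -0.7, -1.5]
grip_width: 0.509
grasp_force: 61.4
```

carry_out([
  [0,0,-1,0],
  [0,0,-2,0],
  [0,0,-2.7,0],
  [0,0,-3.2,0],
  [0,0,-3.2,0],
])

```text
t: 30.22
tool_pos: [0.6261, 0.0362, 0.1298]
tcp_rot: [-3.038, -0.801, 0.0]
contact_force: [0.5, -0.5, -1.2]
grip_width: 0.511
grasp_force: 61.4
```

Run:
```python
from h import *
s=observe(); print(s["tool_pos"],s["tcp_rot"],s["joint_positions"][5],s["contact_force"],s["moment"])
```

```text
[0.62607772 0.03622108 0.12976243] [-3.03757744e+00 -8.01239234e-01  9.85395143e-05] 0.9899455537684821 [ 0.51592409 -0.45008907 -1.15042112] [ 0.02656738  0.0069998  -0.03708008]
```

carry_out([
  [0,0,-0.3,0],
  [0,0,-0.5,0],
  [0,0,-0.7,0],
  [0,0,-0.85,0],
  [0,0,-0.85,0],
])

```text
t: 30.85
tool_pos: [0.6264, 0.0364, 0.122]
tcp_rot: [3.038, 0.801, 0.002]
contact_force: [-0.1, 1.9, 6.2]
grip_width: 0.516
grasp_force: 62.2
```

The pins are on the crest: contact came at TCP 0.122, as predicted. Now I'll turn anticlockwise with light pressure.

carry_out([
  [0,0,-0.05,0.16],
  [0,0,-0.05,0.32],
  [0,0,-0.05,0.48],
  [0,0,-0.05,0.64],
  [0,0,-0.05,0.82],
])

```text
t: 31.48
tool_pos: [0.6264, 0.0363, 0.1209]
tcp_rot: [2.461, 1.952, 0.001]
contact_force: [3.4, 0.7, -0.4]
grip_width: 0.51
grasp_force: 61.5
```

carry_out([
  [0,0,-0.2,0],
  [0,0,-0.4,0],
  [0,0,-0.6,0],
  [0,0,-0.8,0],
  [0,0,-1.0,0],
])

```text
t: 32.1
tool_pos: [0.6263, 0.0363, 0.1112]
tcp_rot: [2.467, 1.945, 0.001]
contact_force: [-3.6, 3.9, 19.9]
grip_width: 0.519
grasp_force: 63.4
```

It dropped 10.5 mm into the slots (TCP 0.1112, cap at about 76°). Now I'll screw clockwise.

carry_out([
  [0,0,0.05,-0.15],
  [0,0,0.05,-0.3],
  [0,0,0,-0.45],
  [0,0,-0.1,-0.6],
  [0,0,-0.2,-0.75],
])

```text
t: 32.72
tool_pos: [0.6265, 0.0363, 0.1098]
tcp_rot: [3.01, 0.899, 0.002]
contact_force: [-0.3, 3.7, 11.9]
grip_width: 0.518
grasp_force: 62.7
```

carry_out([
  [0,0,-0.1,-0.14],
  [0,0,-0.2,-0.28],
  [0,0,-0.3,-0.42],
  [0,0,-0.38,-0.56],
  [0,0,-0.38,-0.56],
])

```text
t: 33.35
tool_pos: [0.6274, 0.0363, 0.1062]
tcp_rot: [-3.141, -0.036, -0.006]
contact_force: [8.9, 5.4, 7.0]
grip_width: 0.511
grasp_force: 62.3
```

Run:
```python
from h import *
s=observe(); r=s["tcp_rot"]; print(s["tool_pos"],2*np.degrees(np.arctan2(r[1],r[0]))%360,s["joint_positions"][5],s["contact_force"],s["moment"])
```

```text
[0.62735079 0.03628369 0.10616769] 1.3023050032407468 1.4829098672148948 [8.8639076  5.36804972 7.02929861] [ 0.95597023 -1.6229609  -0.11058943]
```

carry_out([
  [0,0,-0.05,-0.08],
  [0,0,-0.1,-0.16],
  [0,0,-0.1,-0.2],
  [0,0,-0.1,-0.2],
  [0,0,-0.1,-0.2],
])

```text
t: 33.98
tool_pos: [0.6264, 0.037, 0.1052]
tcp_rot: [-3.128, 0.273, -0.002]
contact_force: [-2.2, 8.0, 14.7]
grip_width: 0.515
grasp_force: 58.8
```

```bash
python3 look.py w15
python3 - <<'E'
from h import *
s=observe(); r=s["tcp_rot"]; print(2*np.degrees(np.arctan2(r[1],r[0]))%360,s["joint_positions"][5],s["moment"])
f=np.load("w15.npz"); im,d=f["im"],f["d"]; W=cloud("wrist",d,cam("wrist")); tp=s["tool_pos"]
print(np.nanmedian(W[375:395,330:360,2]),np.nanmedian(W[348:357,335:365,2]))
cv2.imwrite("pics/w15v.png",im)
E
```

```text
[0.62637308 0.03699753 0.10523576] [-3.12837338e+00  2.73187830e-01 -2.24866790e-03] [-2.1682369   8.00533937 14.69209546] 0.5145090398783788
350.01687154013166 1.6803418068116147 [1.58623502 0.3073296  0.24509172]
0.12247463994631748 0.12628397870435895
```

View pics/w15v.png

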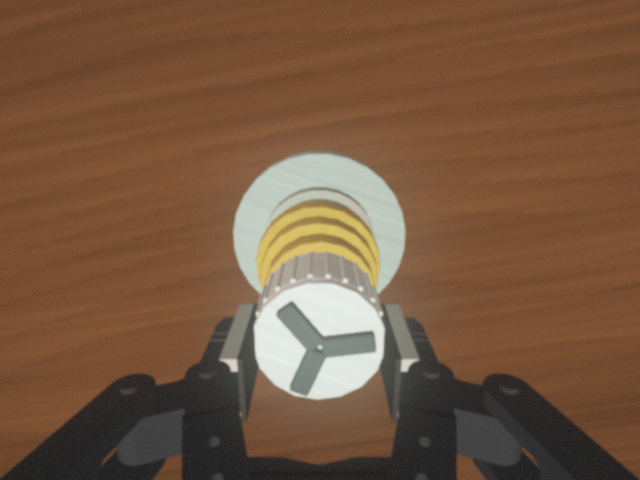

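The cap stopped while the tool slipped on another 7° or so. Its top reads 122.5 mm against 123, so it looks home. I'll release, back off and verify.

carry_out([
  [0,0,0.1,0],
  [0,0,0.1,0],
  [0,0,0.1,0],
  [0,0,0.1,0],
  [0,0,0.1,0],
], gripper=8.5)

```text
t: 34.65
tool_pos: [0.626, 0.0361, 0.1049]
tcp_rot: [-3.13, 0.273, 0.0]
contact_force: [0.1, 0.8, -0.1]
grip_width: 0.995
grasp_force: 0.0
```

carry_out([
  [0,0,3,0],
  [0,0,8,0],
  [0,0,11,0],
  [-3,0,12,0],
  [-6,0,12,0],
])

```text
t: 35.28
tool_pos: [0.5656, 0.0361, 0.2257]
tcp_rot: [-3.13, 0.273, -0.002]
contact_force: [-0.4, 0.2, -1.0]
grip_width: 0.999
grasp_force: 0.0
```

carry_out([
  [0,0,0,0],
  [0,0,0,0],
  [0,0,0,0],
  [0,0,0,0],
  [0,0,0,0],
])

```text
t: 35.9
tool_pos: [0.5663, 0.0362, 0.2247]
tcp_rot: [-3.13, 0.273, 0.001]
contact_force: [-0.1, 0.4, 0.3]
grip_width: 0.997
grasp_force: 0.0
```

```bash
python3 look.py w16
python3 - <<'E'
from h import *
f=np.load("w16.npz"); c=cam("wrist"); im,d=f["im"],f["d"]
capfit(im,d,c,(.6273,.0368),.1225,.006)
W=cloud("wrist",d,c); h=cv2.cvtColor(im,cv2.COLOR_BGR2HSV)
m=(h[...,1]>110)&(h[...,2]>150)&(abs(h[...,0].astype(int)-24)<5)
for R,z in ((.027,.086),(.0275,.07),(.031,.054)):
    q=m&(abs(W[...,2]-z)<.004)&(np.hypot(W[...,0]-.6273,W[...,1]-.0368)<.035); print(z,q.sum(),np.nanpercentile(W[q][:,2],[50,90]) if q.any() else "")
u,v=w2uv((.6273,.0368,.07),c).astype(int); a=cv2.resize(im[max(v-100,0):v+100,u-100:u+100],(400,400))
s,_=optics.get_image("scene"); b=cv2.resize(s[230:330,290:390],(400,400),interpolation=2); cv2.imwrite("pics/fin.png",np.hstack([a,b]))
E
```

```text
[0.56625431 0.03620301 0.22472907] [-3.12958480e+00  2.73310323e-01  5.94902078e-04] [-0.1003537   0.43472454  0.26212985] 0.9967429021572589
cap [0.62790891 0.03669587] 0.023273681180240337 zmax [0.12366263 0.12742145] dark 709 arm deg mod120 31.054012581000165 0.8585283656921143
0.086 2 [0.08371506 0.08402775]
0.07 201 [0.06944844 0.07043516]
0.054 242 [0.05396594 0.05488486]
```

View pics/fin.png

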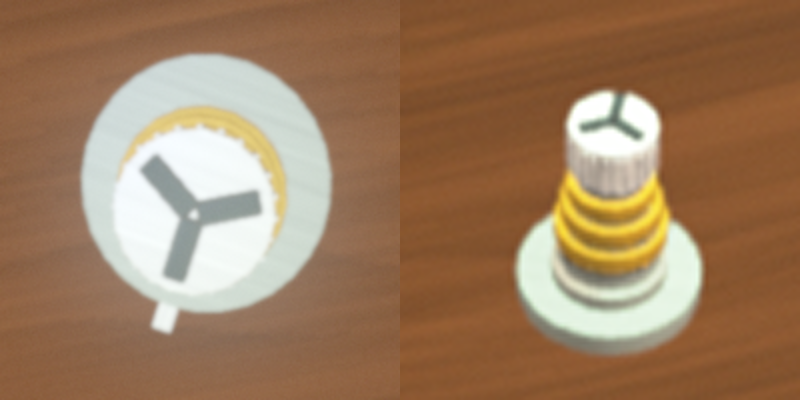

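The final views show the cap down on the stack, level and concentric, with one star arm in line with the lug (31.05° against 30.6°). The rings are home and the bench is otherwise undisturbed. Handing in.

```bash
python3 -c "
from rig import env
print(env.job_done())"
```

```text
the job is handed in; nothing more can be done
None
```

The job is handed in: rings b, c and d (ring_a was absent) are seated on their steps, and the cap was set on the thread crest, turned back until it dropped into the slots, and screwed fully home.

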